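# Snap the washed cartridge back into the knife sharpener

### The arm

A 6-joint arm with a two-finger parallel gripper is mounted at the origin on a cart in front of the work surface, level with it; the furniture and walls round the work are solid. World frame = base frame: x ahead of the robot, y to its left, z up, the work surface at z = 0. Lengths are in mm, angles in rad, forces in N, time in s.
With the tool pointing down it reaches from about 400 to 925 mm from the base axis. Payload 12.5 kg.
Tool frame: the origin (TCP) lies on the mounting face of the last link; the fingertips stand 190 mm ahead of it and the grasp point (between the pads) lies 171 mm ahead of it; z points along the fingers, y is the line along which they close (so a half turn about z gives the same grasp; the last joint's range is limited). The gripper opens to 95 mm and grips with 3 to 60 N. Pads are 20 mm wide; open, the fingers measure 119 mm over their backs; the gripper's body (75 mm by 180 mm) begins 59 mm behind the grasp point.
Start: joints at [-1.214, 0.491, 1.559, -0, 1.092, -0.106], TCP at [279.053, -559.245, 404.761] pointing down, gripper open.
Joint ranges: [-3.1, 3.1], [-0.84, 2.19], [0.05, 2.79], [-1.13, 4.28], [0.06, 2.93], [-2.69, 2.69]. Speed limits (rad/s): [2.22, 2.22, 2.79, 3.14, 3.14, 3.14].

### API

Orientations are given as [roll, pitch, yaw] about the fixed x, y, z axes, in that order (R = Rz(yaw) Ry(pitch) Rx(roll)).
In Python, from cell import env gives the robot as it stands.
- The arm moves only by the tool carry_out, never from a script. Its argument "series" is a list of rows, each a list of 5 numbers: the shift along the tool's x, y, z in m, then the turn about the tool's z in degrees, then the opening, from 0 (shut) to 1 (fully open). A call has 1 to 20 rows; each row is the pose to reach, as a shift and turn from the pose commanded when the call began, along the tool's axes at that moment; what a row does not reach only later rows make up. A row lasts 1/8 s, in which the tool goes at most 62.5 mm and 10.7 degrees, less where a joint would pass 70% of its speed; a pose out of reach is approached as far as the arm can. A call with a gripper value outside its range is refused whole. The fingers move at their own pace and stop on an object; the grip force is fixed at half the most. Time passes only in rows, so rows that repeat a pose let the fingers close. It gives the time, the measured TCP pose, the force, the opening and the grip force at its end, in the units of the state.
- env.state(): the state, without advancing time (a new reading comes with each control period).
- env.read_camera(name): name is "scene" or "top"; returns (picture, depth): 400x640x3 uint8, red, green, blue; 400x640 float32, mm along the optical axis (not along the pixel's ray), 0 where there is no reading.
- env.get_calibration(name): a dict with "intrinsics" (3x3 intrinsics, pixels), "cam_to_world" (4x4, takes a point from camera to world coordinates). Camera axes: x right, y up, looking along -z (the intrinsics and any distortion apply to the point x, -y, -z); pixel columns grow to the right and rows downward; lengths in mm; the calibration is good to about 2 mm. A picture is of the moment at which its call begins. get_calibration takes no time and is no camera call.
- env.job_done(): hands the job in; it is judged then, once.
The state is a dict: "t": time; "joints": joint angles; "qvel": joint speeds; "tau": joint torques, N m; "eef_pos": TCP position; "tcp_rot": TCP orientation; "ft_force": force on the tool from outside, world axes, zero at the start; "moment": the same for the moment, N m; "opening": opening from 0.0 (shut) to 1.0 (fully open); "grip_force": force on a finger pad.
Only numpy, scipy, OpenCV 4.12 (cv2) and the standard library are available. Lean on these libraries where they do the work, as an engineer would, in place of code of your own. Each camera call takes 0.05 s, during which the arm holds its last target. There are 200 camera calls.

### The job

Put the washed sharpening cartridge back into the knife sharpener: press it straight down between the two spring clips, slowly and gently, without forcing it, until both clips snap over its ends and it sits fully home. Then give it a light pull straight up to make sure that both clips hold it, and let go, leaving the other things where they are.

Things in the scene. Friction and masses are not known exactly. Their poses are not given: they have to be found in the camera images.
- cartridge: Sharpening cartridge, dark blue block 40 mm wide (its x), 88 mm long (its y) and 40 mm high, with white wheels in two slots on top, an orange grip fin on top and a light grey ear at each end. Origin: centre of the underside, z up. 0.14 to 0.24 kg. It fits the sharpener either way round (half a turn about z).
- fin (a point): Middle of the cartridge's orange grip fin, 54.5 mm above its underside. The fin is 14 mm thick (along the cartridge's x), 44 mm long (y) and stands from 40 to 69 mm above the underside. Axes as the cartridge's.
- ear (a point): Top outer edge of the light grey ear at the cartridge's +y end (50 mm from the middle, 22.7 mm above the underside); the -y end has the same. Each ear is 26 mm wide (x), flat on top, and reaches down to 14 mm above the underside, its lower edge chamfered (5 mm out over 8 mm up).
- sharpener: Counter knife sharpener, 82 mm (x) by 164 mm (y), black base with a red-tipped lever at its -x side, aluminium bay walls, black end towers (tops 55 mm above the worktop). Origin: on the worktop under its centre, z up. Four suction cups hold it; its body gives on them like soft rubber, 2 to 3 N per mm, 10 mm down and 4 mm up: it sinks while the cartridge is pressed and rises when pulled.
- bay (a point): Centre of the bay's floor, on the part that gives (26 mm above the worktop when unloaded); axes as the sharpener's. The bay is 43 mm wide (x) between walls with flared mouths, 21 mm high, and takes the cartridge with its y along the bay's y. Seated, the cartridge's origin lies on this point, with just under 2 mm of play up and down between floor and clips.
- clip (a point): Tip of the inward nose of the bent steel spring clip at the bay's +y end, 46 mm from the middle, 24.5 mm above the floor; the -y end has the same. Clips are 20 mm wide (x), with a sloping lead-in up to 39 mm. The ears push each out 4 mm: resistance starts 9 mm above the seat, grows to 9 to 17 N in all, drops by a quarter at the snap 2 mm above the floor. More than 25 N breaks them: press slowly.
- sauce_bowl_1: Small black sauce bowl, 76 mm wide, 30 mm high, origin at the centre of its underside. Bystander.
- spice_jar: Spice jar with a red cap, 45 mm wide, 106 mm high, origin at the centre of its underside. Bystander. To its left, behind the sharpener, stands a big fixed rice cooker, far taller than everything handled: go round it.
- steel_cup: Plain pale grey steel cup, 71 mm wide, 74 mm high, origin at the centre of its underside. Bystander.
- tongs_1: Steel serving tongs lying on their side, 201 by 36 by 19 mm, origin at the centre of the underside, x along them. Bystander.

How it is judged:
By the outcome, as a careful person would: the job done as asked, in the order asked, and still so for the second after the job is handed in, with the robot touching nothing.
It also fails if it takes over 61 s, if anything falls off the work surface, if the arm or the gripper's body presses on something with over 40 N, if the wrist force passes 120 N, or if a joint passes its speed limit or range.

## Working session

There is one attempt and no reset: what is moved stays moved. The work goes in short steps, Python scripts to look and compute and a tool call to move; the robot and the scene stay as the last step left them, time stands still between calls to the robot, and variables do not carry over. Pictures are saved under pics/ and viewed, at most 10 in all, crops included, and the job is handed in when it is done.

Besides the shell and the picture viewer there is one more tool, called after "Request:" as a command line: name --pt "numbers of a row" for each row, then --argument value for the rest. carry_out: Moves the arm, as the interface text tells. Its arguments: {"type":"object","properties":{"series":{"type":"array","items":{"type":"array","items":{"type":"number"}}}},"required":["series"]}

```bash
mkdir -p pics
cat > h.py <<'E'
import numpy as np, cv2
from cell import env
def grab(n):
    im,d=env.read_camera(n); c=env.get_calibration(n)
    return im,d,np.array(c["intrinsics"]),np.array(c["cam_to_world"])
def cloud(d,K,T):
    v,u=np.mgrid[:d.shape[0],:d.shape[1]]
    p=np.stack([(u-K[0,2])/K[0,0]*d,-(v-K[1,2])/K[1,1]*d,-d],-1)
    w=p@T[:3,:3].T+T[:3,3]; w[d==0]=np.nan
    return w
def ray(u,v,K,T,z):
    r=T[:3,:3]@np.array([(u-K[0,2])/K[0,0],-(v-K[1,2])/K[1,1],-1]); o=T[:3,3]
    return o+r*(z-o[2])/r[2]
E
python3 - <<'E'
from h import *
for n in("scene","top"):
    im,d,K,T=grab(n); cv2.imwrite(f"pics/{n}0.png",im[:,:,::-1]); np.savez(f"{n}0.npz",im=im,d=d,K=K,T=T)
    print(n,K.round(1).tolist(),T.round(3).tolist(),env.get_calibration(n).keys(),(d==0).mean())
print(env.state())
E
```

```text
scene [[408.1, 0.0, 313.0], [0.0, 408.1, 199.5], [0.0, 0.0, 1.0]] [[0.822, 0.218, -0.526, 26.925], [-0.57, 0.33, -0.752, -974.933], [0.01, 0.918, 0.396, 409.427], [0.0, 0.0, 0.0, 1.0]] dict_keys(['intrinsics', 'cam_to_world']) 0.0038046875
top [[414.1, 0.0, 316.8], [0.0, 414.1, 197.3], [0.0, 0.0, 1.0]] [[-0.02, 0.992, -0.123, 380.804], [-1.0, -0.021, -0.006, -324.598], [-0.008, 0.123, 0.992, 895.899], [0.0, 0.0, 0.0, 1.0]] dict_keys(['intrinsics', 'cam_to_world']) 0.00414453125
{'t': 0.1, 'joints': array([-1.21359088e+00,  4.91487411e-01,  1.55935735e+00,  1.04144143e-05,
        1.09167742e+00, -1.05590211e-01]), 'qvel': array([-0.00056202, -0.00336989, -0.00290696,  0.0014614 , -0.00183917,
        0.00010264]), 'tau': array([ 2.72721743e-03, -6.13626337e+01, -2.58607078e+01,  6.93976530e-02,
        4.70334012e-02, -5.68100882e-05]), 'eef_pos': array([ 279.05243936, -559.22511759,  404.23820092]), 'tcp_rot': array([-3.14066927e+00, -1.07152825e-04,  4.62790805e-01]), 'ft_force': array([-0.24986158, -0.24820149, -0.27786949]), 'moment': array([ 0.00796835, -0.01255235, -0.08653142]), 'grip_force': 0.0, 'opening': 1.0001080218895078}
```

View pics/scene0.png

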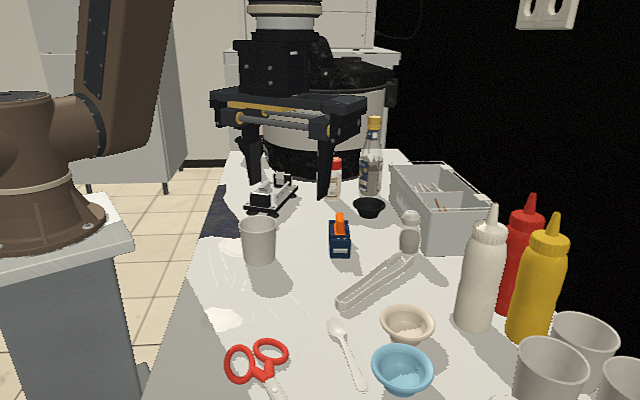

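View pics/top0.png

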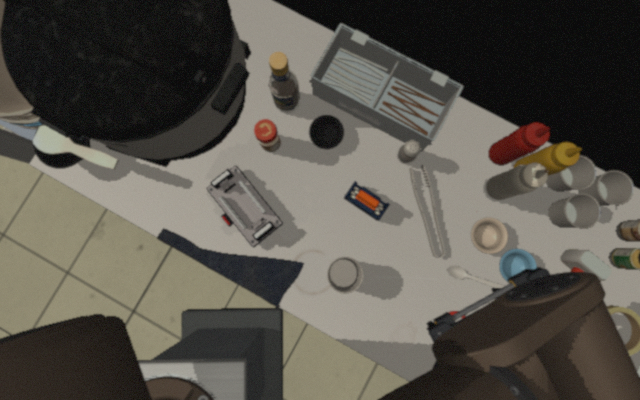

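The scene view shows the cartridge upright at (340,238) with the sharpener at (271,195) behind it. The top view shows the cartridge at (367,200), the sharpener at (245,205), and the rice cooker up and to the left. Next I measure them by colour and depth.

Run:
```python
from h import *
for n,box in(("top",(150,180,400,260)),("scene",(230,165,360,265))):
    z=np.load(n+"0.npz"); im,d,K,T=[z[k] for k in("im","d","K","T")]; w=cloud(d,K,T)
    hsv=cv2.cvtColor(im,cv2.COLOR_RGB2HSV); m0=np.zeros(d.shape,bool); 
    if n=="top": m0[175:225,335:400]=1
    else: m0[205:262,322:358]=1
    org=m0&(hsv[...,0]<20)&(hsv[...,1]>150)&(hsv[...,2]>100)
    blue=m0&(hsv[...,0]>95)&(hsv[...,0]<130)&(hsv[...,1]>90)
    for nm,m in(("fin",org),("blue",blue)):
        p=w[m]; p=p[~np.isnan(p[:,0])]; print(n,nm,len(p),"z pct",np.percentile(p[:,2],[5,50,90,97]).round(1))
        t=p[p[:,2]>np.percentile(p[:,2],90)-5]
        r=cv2.minAreaRect(t[:,:2].astype(np.float32)); print("  toprect",[np.round(x,1) for x in r],"mean",t.mean(0).round(1))
    if n=="top":
        v,u=np.nonzero(org); pts=np.array([ray(a,b,K,T,69)[:2] for a,b in zip(u,v)],np.float32); print("ray fin",cv2.minAreaRect(pts))
        v,u=np.nonzero(blue|org); pts=np.array([ray(a,b,K,T,40)[:2] for a,b in zip(u,v)],np.float32); print("ray body",cv2.minAreaRect(pts))
    # sharpener
    s=np.zeros(d.shape,bool)
    if n=="top": s[155:250,195:295]=1
    else: s[165:220,238:302]=1
    for lo,hi in((8,22),(22,35),(35,50),(50,60),(60,75)):
        m=s&(w[...,2]>lo)&(w[...,2]<hi); p=w[m]
        if len(p)>5:
            r=cv2.minAreaRect(p[:,:2].astype(np.float32)); print("sh",lo,hi,len(p),[np.round(x,1) for x in r],np.median(p,0).round(1))
    b=box
    cv2.imwrite(f"pics/{n}c.png",cv2.resize(im[b[1]-20:b[3],b[0]:b[2]][:,:,::-1],None,fx=3 if n=="top" else 5,fy=3 if n=="top" else 5,interpolation=cv2.INTER_CUBIC))
    print("table z",np.nanmedian(w[215:235,300:340,2]) if n=="top" else "")
```

```text
top fin 237 z pct [39.9 66.2 69.4 70.3]
  toprect [array([ 479.1, -422.7]), array([43.4, 13.3]), np.float64(53.4)] mean [ 478.9 -422.7   67.9]
top blue 140 z pct [21.4 39.1 41.7 42.9]
  toprect [array([ 478.2, -422.3]), array([80.6, 37.3]), np.float64(54.3)] mean [ 471.7 -417.1   39.9]
ray fin ((477.1031799316406, -420.29901123046875), (45.999725341796875, 20.863306045532227), 54.72122573852539)
ray body ((478.267578125, -422.311279296875), (80.43798828125, 37.342864990234375), 54.77400207519531)
sh 8 22 160 [array([ 499.1, -137.1]), array([235.2,  94. ]), np.float64(38.2)] [ 449.2 -136.8   21.1]
sh 22 35 2051 [array([ 499.1, -139.4]), array([232.2,  90.4]), np.float64(38.1)] [ 474.1 -165.2   25.2]
sh 35 50 456 [array([ 474.9, -163.7]), array([157.9,  60.1]), np.float64(38.2)] [ 472.7 -163.1   46. ]
sh 50 60 361 [array([ 474.8, -164.2]), array([154.7,  53.9]), np.float64(39.1)] [ 508.4 -140.6   54.1]
sh 60 75 50 [array([ 475.2, -163.6]), array([116.6,  18.8]), np.float64(38.6)] [ 513.6 -135.3   62.3]
table z -1.0074142087564724
scene fin 204 z pct [41.2 57.7 68.5 69.2]
  toprect [array([ 475.5, -423.3]), array([42.9, 13.3]), np.float64(52.7)] mean [ 472.9 -425.8   67.8]
scene blue 485 z pct [ 4.6 34.3 40.4 41.1]
  toprect [array([ 475. , -422.4]), array([88. , 39.3]), np.float64(55.0)] mean [ 466.6 -431.8   39.1]
sh 8 22 214 [array([ 519. , -107.8]), array([319.8, 108.1]), np.float64(48.5)] [ 442.7 -196.6   18.4]
sh 22 35 697 [array([ 510.5, -120.2]), array([288. , 105.4]), np.float64(48.6)] [ 482.  -174.9   26.1]
sh 35 50 511 [array([ 511.1, -129.6]), array([267.3,  97.3]), np.float64(50.4)] [ 489.3 -139.2   42.6]
sh 50 60 229 [array([ 501.2, -143.2]), array([228.6,  53.3]), np.float64(38.3)] [ 436.7 -186.4   53.5]
sh 60 75 154 [array([ 418.3, -234.1]), array([297.1,  59.4]), np.float64(55.8)] [ 347.7 -338.9   69.9]
table z
```

View pics/topc.png

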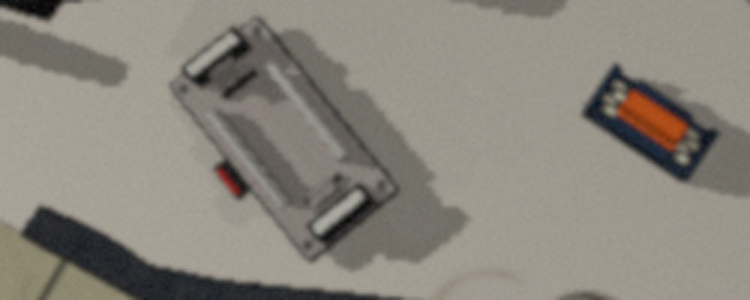

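View pics/scenec.png

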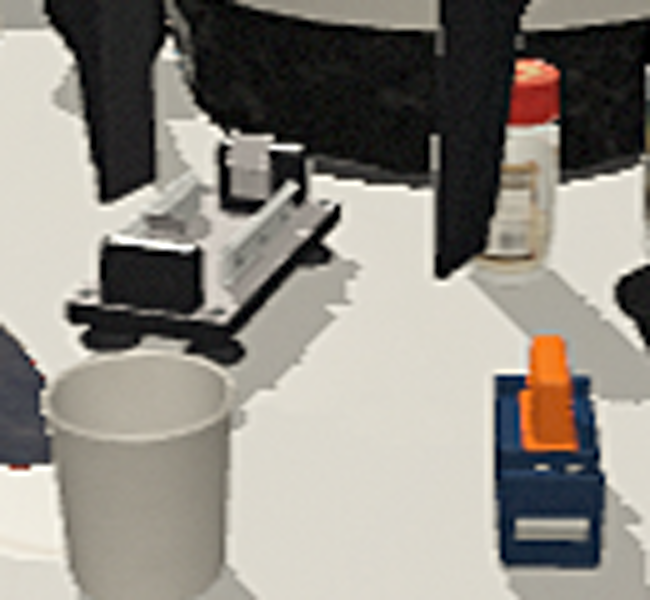

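Both views agree: the cartridge is at about (477,-422.5) with its long axis at 54.5°, and the fin top is at 69 mm. The sharpener is at about (475,-164) with its long axis at 38.5°, and the tower tops are at 54 mm. The crops match: the lever is at the sharpener's lower left and nothing stands near the cartridge. Moving above the cartridge.

Request:
carry_out --pt "0.04 -0.006 0.0 -5 1" --pt "0.08 -0.012 0.02 -10 0.6" --pt "0.12 -0.017 0.03 -15 0.6" --pt "0.16 -0.023 0.05 -20 0.6" --pt "0.2 -0.028 0.06 -25 0.6" --pt "0.238 -0.0335 0.07 -28 0.6" --pt "0.238 -0.0335 0.07 -28 0.6" --pt "0.238 -0.0335 0.07 -28 0.6" --pt "0.238 -0.0335 0.07 -28 0.6"

```text
t: 1.23
eef_pos: [476.3, -423.7, 335.1]
tcp_rot: [3.141, 0.0, 0.95]
ft_force: [0.2, 0.2, -0.3]
opening: 0.601
grip_force: 0.0
```

Run:
```python
from h import *
s=env.state(); print(s["t"],s["eef_pos"].round(1),s["tcp_rot"].round(4),s["opening"],s["ft_force"].round(2))
im,d,K,T=grab("scene"); w=cloud(d,K,T); np.savez("scene1.npz",im=im,d=d,K=K,T=T)
hsv=cv2.cvtColor(im,cv2.COLOR_RGB2HSV); reg=(w[...,0]>380)&(w[...,0]<570)&(w[...,1]>-250)&(w[...,1]<-80)
for lo,hi in((15,24),(35,44),(44,50),(50,57),(57,70)):
    p=w[reg&(w[...,2]>lo)&(w[...,2]<hi)]
    if len(p)>5: print(lo,hi,len(p),[np.round(x,1) for x in cv2.minAreaRect(p[:,:2].astype(np.float32))])
cv2.imwrite("pics/s1.png",cv2.resize(im[60:280,200:460,::-1],None,fx=2.7,fy=2.7,interpolation=cv2.INTER_CUBIC))
```

```text
1.225 [ 476.3 -423.7  335.1] [3.1412e+00 2.0000e-04 9.5000e-01] 0.6007890773479357 [ 0.24  0.15 -0.34]
15 24 203 [array([ 477.5, -197.2]), array([178.6,  72.2]), np.float64(11.8)]
35 44 192 [array([ 472.6, -163.5]), array([161.4,  51.7]), np.float64(38.4)]
44 50 181 [array([ 471.5, -162.6]), array([160.5,  58. ]), np.float64(38.9)]
50 57 170 [array([ 468.9, -163.5]), array([151.9,  47.2]), np.float64(38.2)]
57 70 45 [array([ 465.7, -167.4]), array([134.4,  26.4]), np.float64(42.1)]
```

View pics/s1.png

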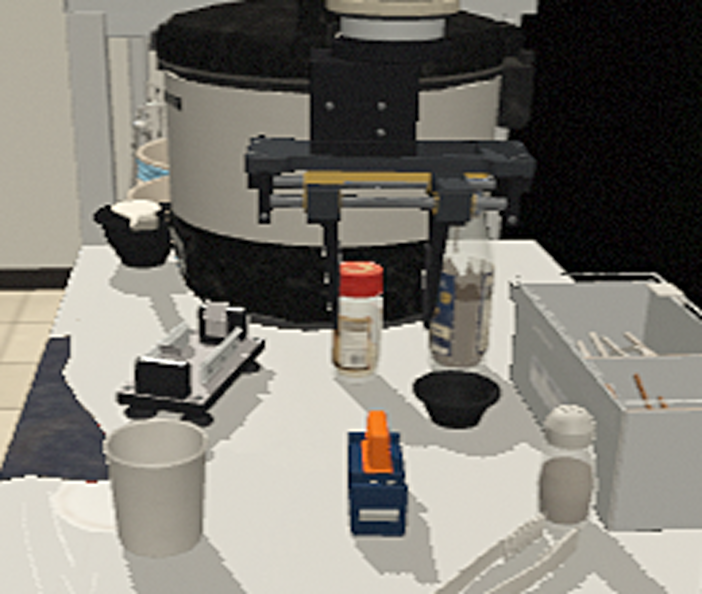

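The gripper is above the cartridge, seen at about (375,440) in the crop, with a clear path down. The sharpener minus cartridge offset agrees across both cameras, at about (-3.3, +259). Descending to the fin and gripping.

Request:
carry_out --pt "0.001 0 0.025 0 0.6" --pt "0.001 0 0.05 0 0.6" --pt "0.001 0 0.075 0 0.6" --pt "0.001 0 0.09 0 0.6" --pt "0.001 0 0.1 0 0.6" --pt "0.001 0 0.1 0 0.6" --pt "0.001 0 0.1 0 0.4" --pt "0.001 0 0.1 0 0.25" --pt "0.001 0 0.1 0 0.1" --pt "0.001 0 0.1 0 0.0" --pt "0.001 0 0.1 0 0.0" --pt "0.001 0 0.1 0 0.0" --pt "0.001 0 0.1 0 0.0"

```text
t: 2.9
eef_pos: [477.6, -422.2, 234.7]
tcp_rot: [-3.141, -0.0, 0.951]
ft_force: [0.7, -0.1, -0.4]
opening: 0.142
grip_force: 30.0
```

Gripped: the opening of 0.142 matches the 14 mm fin. Lifting and carrying it above the bay.

Request:
carry_out --pt "0 0 -0.02 0 0" --pt "0 0 -0.05 0 0" --pt "0 0 -0.08 0 0" --pt "0.01 -0.007 -0.1 0 0" --pt "0.035 -0.026 -0.1 3 0" --pt "0.07 -0.052 -0.1 6 0" --pt "0.105 -0.077 -0.1 9 0" --pt "0.14 -0.103 -0.1 12 0" --pt "0.17 -0.125 -0.1 14 0" --pt "0.195 -0.143 -0.1 16 0" --pt "0.209 -0.1535 -0.1 16 0" --pt "0.209 -0.1535 -0.1 16 0" --pt "0.209 -0.1535 -0.1 16 0" --pt "0.209 -0.1535 -0.1 16 0"

```text
t: 4.65
eef_pos: [474.0, -163.7, 334.6]
tcp_rot: [3.141, 0.0, 0.671]
ft_force: [-0.5, 0.6, -1.9]
opening: 0.144
grip_force: 30.0
```

```bash
cat > m.py <<'E'
from h import *
s=env.state(); print(s["t"],s["eef_pos"].round(1),s["tcp_rot"].round(4),s["opening"].round(3),s["ft_force"].round(2))
for n in("scene","top"):
    im,d,K,T=grab(n); w=cloud(d,K,T); np.savez(n+"2.npz",im=im,d=d,K=K,T=T)
    hsv=cv2.cvtColor(im,cv2.COLOR_RGB2HSV); reg=(w[...,0]>380)&(w[...,0]<570)&(w[...,1]>-250)&(w[...,1]<-80)
    blue=reg&(hsv[...,0]>95)&(hsv[...,0]<130)&(hsv[...,1]>90)
    p=w[blue]; print(n,"blue",len(p),np.percentile(p[:,2],[2,50,95]).round(1),[np.round(x,1) for x in cv2.minAreaRect(p[:,:2].astype(np.float32))])
    for zl,zh in((15,24),(35,50),(50,57)):
        p=w[reg&~blue&(w[...,2]>zl)&(w[...,2]<zh)]
        if len(p)>5: print("  sh",zl,len(p),[np.round(x,1) for x in cv2.minAreaRect(p[:,:2].astype(np.float32))])
E
python3 m.py
python3 - <<'E'
import numpy as np,cv2
a=np.load("scene2.npz")["im"][100:240,215:345]; b=np.load("top2.npz")["im"][140:260,180:310]
f=lambda x:cv2.resize(x,(400,400),interpolation=cv2.INTER_CUBIC)
cv2.imwrite("pics/s2.png",np.hstack([f(a),f(b)])[:,:,::-1])
E
```

```text
Traceback (most recent call last):
  File "m.py", line 2, in <module>
    s=env.state(); print(s["t"],s["eef_pos"].round(1),s["tcp_rot"].round(4),s["opening"].round(3),s["ft_force"].round(2))
                                                                            ^^^^^^^^^^^^^^^^^^
AttributeError: 'float' object has no attribute 'round'
Traceback (most recent call last):
FileNotFoundError: [Errno 2] No such file or directory: 'scene2.npz'
```

```bash
sed -i 's/s\["opening"\].round(3)/s["opening"]/' m.py
python3 m.py
cat > v.py <<'E'
import numpy as np,cv2,sys
a=np.load("scene2.npz")["im"][100:240,215:345]; b=np.load("top2.npz")["im"][140:260,180:310]
f=lambda x:cv2.resize(x,(400,400),interpolation=cv2.INTER_CUBIC)
cv2.imwrite(sys.argv[1],np.hstack([f(a),f(b)])[:,:,::-1])
E
python3 v.py pics/s2.png
```

```text
4.65 [ 474.  -163.7  334.6] [3.1414e+00 1.0000e-04 6.7150e-01] 0.14394986186010456 [-0.54  0.59 -1.88]
scene blue 652 [ 31.4 131.9 252.5] [array([ 469.6, -168. ]), array([141.7, 182. ]), np.float64(66.6)]
  sh 15 204 [array([ 470.2, -164.7]), array([163.7,  80.7]), np.float64(37.9)]
  sh 35 363 [array([ 472. , -162.5]), array([162. ,  58.8]), np.float64(38.3)]
  sh 50 162 [array([ 470.5, -164.4]), array([150.7,  46.7]), np.float64(38.3)]
top blue 95 [120.3 138.2 143. ] [array([ 449.3, -193.9]), array([63.3, 42.4]), np.float64(71.3)]
  sh 15 313 [array([ 456.1, -171.2]), array([125. ,  93.5]), np.float64(38.2)]
  sh 35 186 [array([ 452.5, -181.6]), array([100.9,  60. ]), np.float64(38.8)]
  sh 50 166 [array([ 434.2, -198.2]), array([47.5, 49.1]), np.float64(38.5)]
```

View pics/s2.png

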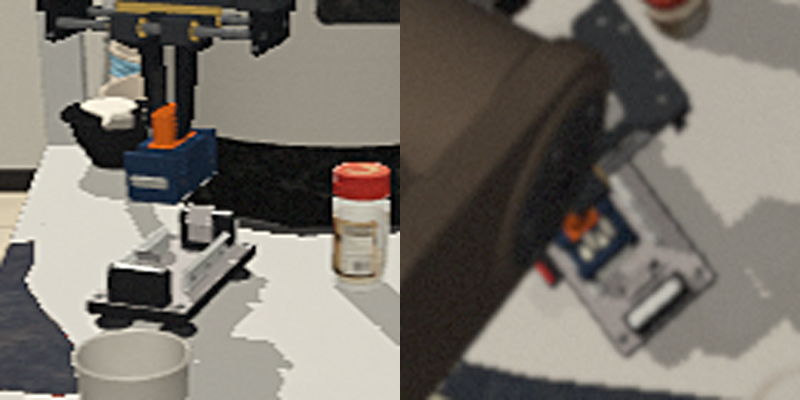

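The scene crop shows the cartridge above the bay at about (170,160), seemingly level. The arm partly hides it in the top view. I'll measure the offset in the bay's axes.

```bash
cat > q.py <<'E'
from h import *
A=np.radians(38.4); ly=np.array([np.cos(A),np.sin(A)]); lx=np.array([np.sin(A),-np.cos(A)]); c0=np.array([474,-163.7])
def rep(nm,p):
    q=np.c_[(p[:,:2]-c0)@lx,(p[:,:2]-c0)@ly,p[:,2]]; 
    print("  ",nm,len(p),*[np.percentile(q[:,i],[1,99]).round(1) for i in range(3)],"mid",((np.percentile(q,1,0)+np.percentile(q,99,0))/2).round(1))
    return q
for n in("scene","top"):
    z=np.load(n+"2.npz"); im,d,K,T=[z[k] for k in("im","d","K","T")]; w=cloud(d,K,T); print(n)
    hsv=cv2.cvtColor(im,cv2.COLOR_RGB2HSV); reg=np.hypot(w[...,0]-474,w[...,1]+163.7)<100
    b=(reg&(hsv[...,0]>95)&(hsv[...,0]<130)&(hsv[...,1]>120)&(w[...,2]>60)&(w[...,2]<150)).astype(np.uint8)
    k,l,st,_=cv2.connectedComponentsWithStats(b); m=l==1+st[1:,4].argmax()
    p=w[m]; q=rep("blue",p); zt=np.percentile(p[:,2],97)
    rep("bluetop",p[p[:,2]>zt-4]); 
    sd=p[p[:,2]<zt-8]; 
    if len(sd)>20:
        for k2,ax in((0,'x'),(1,'y')):
            h,e=np.histogram(np.c_[(sd[:,:2]-c0)@lx,(sd[:,:2]-c0)@ly][:,k2],bins=np.arange(-60,61,2)); print("   side hist",ax,[(e[i],h[i]) for i in np.argsort(-h)[:4]])
    r=np.c_[(w[...,:2].reshape(-1,2)-c0)@lx,(w[...,:2].reshape(-1,2)-c0)@ly].reshape(*d.shape,2)
    inr=(abs(r[...,0])<60)&(abs(r[...,1])<95)&~m
    for zl,zh in((35,50),(49,57)):
        mm=inr&(w[...,2]>zl)&(w[...,2]<zh)
        rep(f"sh{zl}",w[mm])
        rep(f" twr+",w[mm&(r[...,1]>50)]) if (mm&(r[...,1]>50)).sum()>5 else 0
        rep(f" twr-",w[mm&(r[...,1]<-50)]) if (mm&(r[...,1]<-50)).sum()>5 else 0
    mm=inr&(abs(r[...,1])<35)&(w[...,2]>36)&(w[...,2]<56)
    for s in(-1,1):
        if (mm&(s*r[...,0]>0)).sum()>5: rep(f"wall{s}",w[mm&(s*r[...,0]>0)])
E
python3 q.py; sed -n 1,1p q.py >/dev/null
python3 - <<'E'
import re
s=open('q.py').read().replace('n+"2.npz"','n+"0.npz"').replace('for n in("scene","top")','for n in("top",)')
s=s[:s.index("    b=(reg")]+"    m=np.zeros(d.shape,bool)\n"+s[s.index("    r=np.c_"):]
print("before"); exec(s)
E
```

```text
scene
   blue 419 [-20.6  18.3] [-46.9  39.4] [102.5 140.9] mid [ -1.2  -3.7 121.7]
   bluetop 97 [-21.   17.3] [-46.5  40.2] [136.5 141.2] mid [ -1.8  -3.1 138.9]
   side hist x [(np.int64(16), np.int64(119)), (np.int64(14), np.int64(21)), (np.int64(12), np.int64(12)), (np.int64(18), np.int64(12))]
   side hist y [(np.int64(-46), np.int64(62)), (np.int64(-44), np.int64(46)), (np.int64(-48), np.int64(15)), (np.int64(36), np.int64(9))]
   sh35 375 [-30.4  26.4] [-81.6  74.6] [35.5 49.7] mid [-2.  -3.5 42.6]
    twr+ 85 [-24.8  20.3] [51. 79.] [35.9 49. ] mid [-2.2 65.  42.5]
    twr- 138 [-25.8  20.6] [-81.9 -64.3] [35.8 49.8] mid [ -2.6 -73.1  42.8]
   sh49 180 [-24.9  22.3] [-78.3  70.7] [49.1 56.4] mid [-1.3 -3.8 52.7]
    twr+ 39 [-24.8  21.4] [50.7 72.1] [49.9 56.5] mid [-1.7 61.4 53.2]
    twr- 110 [-24.9  19.7] [-78.4 -50.7] [49.  56.3] mid [ -2.6 -64.5  52.7]
   wall-1 60 [-30.4 -23.7] [-33.8  33.1] [37.  48.8] mid [-27.   -0.4  42.9]
   wall1 51 [21.5 27.2] [-32.9  33.8] [36.7 48.9] mid [24.4  0.4 42.8]
top
   blue 6 [-13.3 -10.8] [-43.3 -39.3] [132.1 139. ] mid [-12.1 -41.3 
[... 441 characters left out ...]
6] mid [-25.3 -21.   45.9]
   wall1 87 [22.4 30.5] [-34.4  22.4] [41.9 50. ] mid [26.4 -6.  46. ]
before
top
   sh35 456 [-29.1  30.4] [-78.2  79.1] [35.6 49.9] mid [ 0.6  0.5 42.8]
    twr+ 48 [-21.1  23.9] [55.  79.6] [35.9 50. ] mid [ 1.4 67.3 42.9]
    twr- 62 [-21.9  23.4] [-78.2 -54.3] [35.8 50. ] mid [  0.7 -66.3  42.9]
   sh49 363 [-26.   25.1] [-76.3  76.9] [49.1 56.7] mid [-0.4  0.3 52.9]
    twr+ 159 [-21.8  23.6] [50.4 77.3] [49.1 56.8] mid [ 0.9 63.8 52.9]
    twr- 153 [-21.8  22.8] [-76.5 -62.1] [49.3 56.7] mid [  0.5 -69.3  53. ]
   wall-1 150 [-29.3 -20.8] [-33.5  34.3] [37.2 49.9] mid [-25.1   0.4  43.6]
   wall1 130 [22.4 30.5] [-33.8  34.1] [41.4 49.4] mid [26.5  0.2 45.4]
```

In the scene view the cartridge and bay centres agree within about 1 mm, in both x and y. The top-view bias at the grasp point matches too, so no correction is needed. Descending to just above where resistance starts.

Request:
carry_out --pt "0 0 0.01 0 0" --pt "0 0 0.02 0 0" --pt "0 0 0.03 0 0" --pt "0 0 0.04 0 0" --pt "0 0 0.045 0 0" --pt "0 0 0.048 0 0" --pt "0 0 0.05 0 0" --pt "0 0 0.052 0 0" --pt "0 0 0.054 0 0" --pt "0 0 0.056 0 0" --pt "0 0 0.058 0 0" --pt "0 0 0.06 0 0" --pt "0 0 0.062 0 0" --pt "0 0 0.062 0 0" --pt "0 0 0.062 0 0"

```text
t: 6.62
eef_pos: [474.0, -162.9, 272.8]
tcp_rot: [3.141, 0.0, 0.672]
ft_force: [-0.1, -0.6, -1.2]
opening: 0.146
grip_force: 30.0
```

```bash
python3 m.py>/dev/null; python3 q.py|head -8; python3 v.py pics/s3.png; python3 -c "
from h import *
s=env.state();print(s['t'],s['ft_force'],s['moment'],s['eef_pos'])"
```

```text
scene
   blue 256 [-19.6  17.5] [-46.1  39.8] [60.3 79.3] mid [-1.1 -3.1 69.8]
   bluetop 86 [-18.3  16.8] [-44.6  40.1] [75.1 79.6] mid [-0.8 -2.3 77.3]
   side hist x [(np.int64(16), np.int64(28)), (np.int64(14), np.int64(20)), (np.int64(12), np.int64(12)), (np.int64(10), np.int64(8))]
   side hist y [(np.int64(-44), np.int64(29)), (np.int64(-46), np.int64(17)), (np.int64(-42), np.int64(8)), (np.int64(-24), np.int64(6))]
   sh35 315 [-29.9  26.7] [-82.   76.9] [35.2 49.7] mid [-1.6 -2.6 42.5]
    twr+ 33 [ 8.9 20.8] [60.2 78.6] [35.6 49.6] mid [14.8 69.4 42.6]
    twr- 137 [-25.7  20.3] [-82.2 -63.9] [35.3 49.8] mid [ -2.7 -73.1  42.5]
6.725 [-0.71344812 -0.14603942 -0.84101999] [-0.01992176 -0.00494055  0.05487848] [ 473.99347171 -162.91357776  272.80550179]
```

View pics/s3.png

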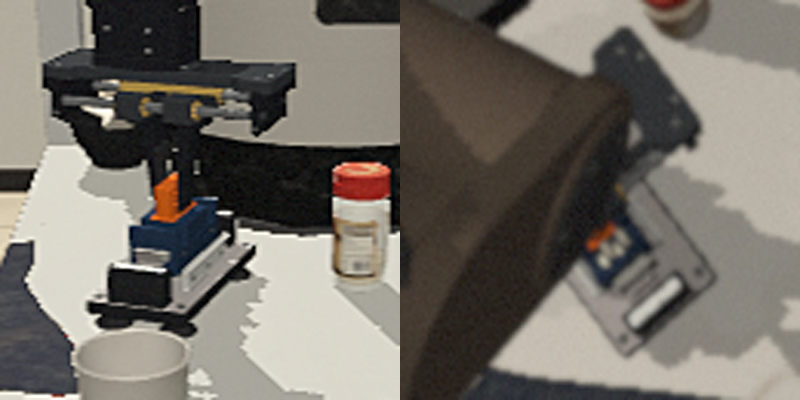

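The cartridge sits between the walls at about (170,240) in the scene crop, with no side force. Pressing slowly and watching the force.

Request:
carry_out --pt "0 0 0.0005 0 0" --pt "0 0 0.001 0 0" --pt "0 0 0.0015 0 0" --pt "0 0 0.002 0 0" --pt "0 0 0.0025 0 0" --pt "0 0 0.003 0 0" --pt "0 0 0.0035 0 0" --pt "0 0 0.004 0 0" --pt "0 0 0.0045 0 0" --pt "0 0 0.005 0 0" --pt "0 0 0.0055 0 0" --pt "0 0 0.006 0 0" --pt "0 0 0.0065 0 0" --pt "0 0 0.007 0 0" --pt "0 0 0.0075 0 0" --pt "0 0 0.008 0 0"

```text
t: 8.72
eef_pos: [474.0, -162.9, 264.8]
tcp_rot: [3.141, -0.0, 0.672]
ft_force: [-0.8, -0.2, 5.6]
opening: 0.149
grip_force: 30.0
```

Request:
carry_out --pt "0 0 0.0004 0 0" --pt "0 0 0.0008 0 0" --pt "0 0 0.0012 0 0" --pt "0 0 0.0016 0 0" --pt "0 0 0.002 0 0" --pt "0 0 0.0024 0 0" --pt "0 0 0.0028 0 0" --pt "0 0 0.0032 0 0" --pt "0 0 0.0036 0 0" --pt "0 0 0.004 0 0"

```text
t: 9.98
eef_pos: [474.1, -163.0, 261.1]
tcp_rot: [3.141, -0.0, 0.672]
ft_force: [-1.7, -0.1, 9.1]
opening: 0.144
grip_force: 30.0
```

Request:
carry_out --pt "0 0 0.0004 0 0" --pt "0 0 0.0008 0 0" --pt "0 0 0.0012 0 0" --pt "0 0 0.0016 0 0" --pt "0 0 0.002 0 0"

```text
t: 10.6
eef_pos: [474.2, -163.0, 259.3]
tcp_rot: [3.14, -0.001, 0.672]
ft_force: [-0.5, -0.4, 11.0]
opening: 0.144
grip_force: 30.0
```

Request:
carry_out --pt "0 0 0.0004 0 0" --pt "0 0 0.0008 0 0" --pt "0 0 0.0012 0 0" --pt "0 0 0.0016 0 0"

```text
t: 11.1
eef_pos: [474.2, -163.0, 257.8]
tcp_rot: [3.14, -0.001, 0.672]
ft_force: [-1.0, -0.7, 12.4]
opening: 0.144
grip_force: 30.0
```

Request:
carry_out --pt "0 0 0.0004 0 0" --pt "0 0 0.0008 0 0" --pt "0 0 0.0012 0 0"

```text
t: 11.48
eef_pos: [474.2, -163.1, 256.3]
tcp_rot: [3.14, -0.0, 0.672]
ft_force: [-1.0, -1.0, 8.7]
opening: 0.147
grip_force: 30.0
```

Request:
carry_out --pt "0 0 0.0004 0 0" --pt "0 0 0.0008 0 0" --pt "0 0 0.0012 0 0"

```text
t: 11.85
eef_pos: [474.1, -163.1, 255.2]
tcp_rot: [3.14, -0.0, 0.672]
ft_force: [-1.5, -1.0, 13.1]
opening: 0.145
grip_force: 30.0
```

The force dropped by about a quarter (the snap) and is now rising at the floor stiffness. One small extra press confirms it's home, then I look.

Request:
carry_out --pt "0 0 0.0003 0 0" --pt "0 0 0.0006 0 0" --pt "0 0 0.0008 0 0" --pt "0 0 0.0008 0 0"

```text
t: 12.35
eef_pos: [474.1, -163.1, 254.6]
tcp_rot: [3.14, -0.0, 0.672]
ft_force: [-2.1, -0.8, 14.0]
opening: 0.146
grip_force: 30.0
```

```bash
python3 m.py>/dev/null; python3 q.py|head -14; python3 -c "
from h import *
s=env.state();print(s['t'],s['ft_force'],s['moment'],s['eef_pos'])
im=np.load('scene2.npz')['im'][150:215,235:310];cv2.imwrite('pics/s4.png',cv2.resize(im,None,fx=8,fy=8,interpolation=cv2.INTER_CUBIC)[:,:,::-1])"
```

```text
scene
   blue 13 [ 9.7 16.4] [-18.3  17.8] [60.2 61.3] mid [13.  -0.3 60.8]
   bluetop 13 [ 9.7 16.4] [-18.3  17.8] [60.2 61.3] mid [13.  -0.3 60.8]
   sh35 399 [-28.8  26.8] [-81.5  71.5] [35.3 49.7] mid [-1.  -5.  42.5]
    twr+ 34 [ 8.3 20.3] [59.9 78.9] [36.  49.6] mid [14.3 69.4 42.8]
    twr- 182 [-25.8  20.2] [-82.4 -51. ] [35.3 49.8] mid [ -2.8 -66.7  42.5]
   sh49 156 [-22.   17.8] [-76.2  69.7] [49.  56.8] mid [-2.1 -3.2 52.9]
    twr+ 12 [-5.8 19.5] [53.3 71.4] [49.1 56.6] mid [ 6.9 62.4 52.9]
    twr- 42 [-23.6  13.3] [-78.2 -50.5] [49.  55.7] mid [ -5.1 -64.3  52.4]
   wall-1 11 [-29.4  -1.6] [-33.4 -19.4] [40.7 55.8] mid [-15.5 -26.4  48.2]
   wall1 114 [ 4.3 27.6] [-32.8  34.5] [36.1 56. ] mid [15.9  0.9 46. ]
top
   blue 1 [14.1 14.1] [-40.8 -40.8] [61. 61.] mid [ 14.1 -40.8  61. ]
   bluetop 1 [14.1 14.1] [-40.8 -40.8] [61. 61.] mid [ 14.1 -40.8  61. ]
12.45 [-1.78985008 -1.38203953 14.016489  ] [-0.07991034  0.43477355 -0.02587536] [ 474.13867764 -163.06182495  254.56541002]
```

View pics/s4.png

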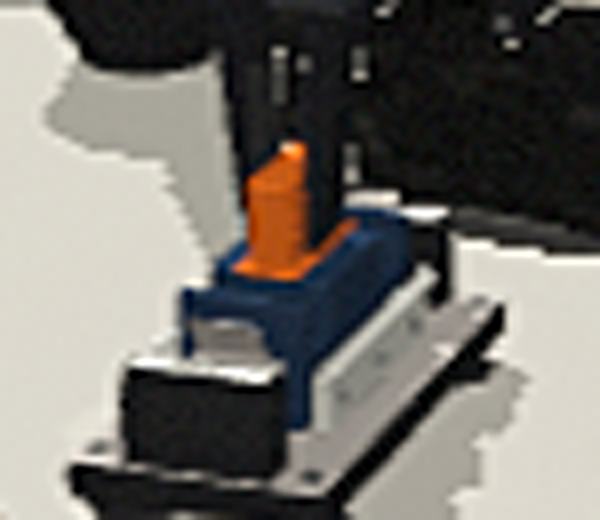

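The cartridge is down in the bay at the right height, with the clip visible over the near ear at about (225,335). Now the light upward pull, slowly.

Request:
carry_out --pt "0 0 -0.0006 0 0" --pt "0 0 -0.0012 0 0" --pt "0 0 -0.0018 0 0" --pt "0 0 -0.0024 0 0" --pt "0 0 -0.003 0 0" --pt "0 0 -0.0036 0 0" --pt "0 0 -0.0042 0 0" --pt "0 0 -0.0048 0 0" --pt "0 0 -0.0054 0 0" --pt "0 0 -0.006 0 0" --pt "0 0 -0.0066 0 0" --pt "0 0 -0.0072 0 0" --pt "0 0 -0.0078 0 0"

```text
t: 14.08
eef_pos: [473.9, -162.9, 261.6]
tcp_rot: [-3.141, 0.0, 0.672]
ft_force: [-0.4, 0.8, -2.1]
opening: 0.144
grip_force: 30.0
```

Request:
carry_out --pt "0 0 -0.0005 0 0" --pt "0 0 -0.001 0 0" --pt "0 0 -0.0015 0 0"

```text
t: 14.45
eef_pos: [473.9, -162.9, 263.2]
tcp_rot: [-3.141, 0.0, 0.672]
ft_force: [0.8, 0.8, -3.8]
opening: 0.145
grip_force: 30.0
```

Request:
carry_out --pt "0 0 -0.0005 0 0" --pt "0 0 -0.001 0 0" --pt "0 0 -0.0015 0 0" --pt "0 0 -0.0015 0 0" --pt "0 0 -0.0015 0 0"

```text
t: 15.08
eef_pos: [473.9, -162.9, 264.7]
tcp_rot: [-3.141, 0.0, 0.672]
ft_force: [0.6, -0.1, -6.8]
opening: 0.143
grip_force: 30.0
```

The clips hold: about 5 N of pull, with the force rising at the suction-cup stiffness. Easing back down, releasing, then rising clear.

Request:
carry_out --pt "0 0 0.001 0 0" --pt "0 0 0.002 0 0" --pt "0 0 0.003 0 0" --pt "0 0 0.0036 0 0" --pt "0 0 0.0036 0 0" --pt "0 0 0.0036 0 0.2" --pt "0 0 0.0036 0 0.3" --pt "0 0 0.0036 0 0.45" --pt "0 0 0.0036 0 0.45" --pt "0 0 0.0036 0 0.45" --pt "0 0 -0.005 0 0.45" --pt "0 0 -0.02 0 0.45" --pt "0 0 -0.05 0 0.45" --pt "0 0 -0.09 0 0.45" --pt "0 0 -0.13 0 0.45" --pt "0 0 -0.15 0 0.45" --pt "0 0 -0.15 0 0.45"

```text
t: 17.2
eef_pos: [473.7, -162.7, 416.8]
tcp_rot: [3.138, -0.002, 0.672]
ft_force: [-1.2, -0.1, -0.7]
opening: 0.453
grip_force: 0.0
```

```bash
python3 m.py>/dev/null
python3 - <<'E'
from h import *
s=env.state();print(s['t'],s['ft_force'],s['eef_pos'],s['opening'])
z=np.load("scene2.npz"); im,d,K,T=[z[k] for k in("im","d","K","T")]; w=cloud(d,K,T)
hsv=cv2.cvtColor(im,cv2.COLOR_RGB2HSV); reg=np.hypot(w[...,0]-474,w[...,1]+163.7)<60
o=reg&(hsv[...,0]<20)&(hsv[...,1]>150)&(w[...,2]<130)
b=reg&(hsv[...,0]>95)&(hsv[...,0]<130)&(hsv[...,1]>110)&(w[...,2]<100)
p=w[o];print("fin z",np.percentile(p[:,2],[5,50,97]).round(1))
q=w[b&(w[...,2]>58)]; A=np.radians(38.4); ly=(q[:,:2]-[474,-163.7])@[np.cos(A),np.sin(A)]
print("top z",np.median(q[:,2]),[(np.median(q[s,2]).round(1),s.sum()) for s in(ly<-25,abs(ly)<15,ly>15)])
f=lambda x:cv2.resize(x,(400,400),interpolation=cv2.INTER_CUBIC)
cv2.imwrite('pics/s5.png',np.hstack([f(im[150:220,235:305]),f(np.load("top2.npz")["im"][140:260,180:310])])[:,:,::-1])
E
```

```text
17.3 [-0.3566931   0.37195363 -0.40540624] [ 473.64432543 -162.77148947  414.60301115] 0.4540248494827611
fin z [66.2 80.2 94.1]
top z 63.333024437256086 [(np.float64(63.3), np.int64(57)), (np.float64(65.2), np.int64(27)), (np.float64(63.6), np.int64(21))]
```

View pics/s5.png

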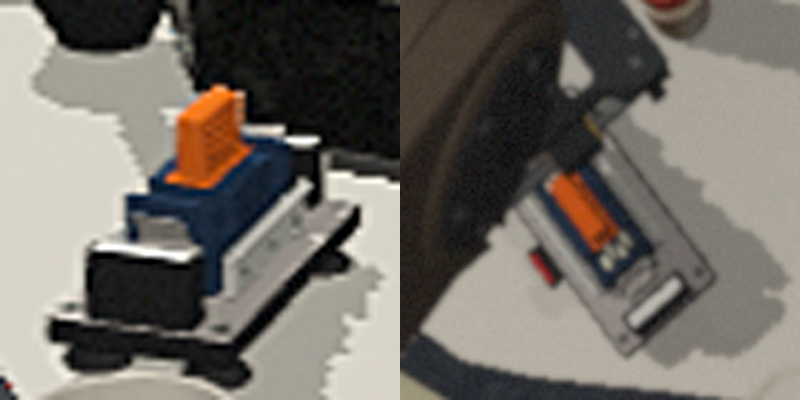

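The cartridge sits level in the bay and the gripper is clear of it. The fin top is at 94 mm against 95 expected, and both ends are at equal height. Handing in.

```bash
python3 -c "
from cell import env
print(env.job_done())"
```

```text
the job is handed in; nothing more can be done
None
```

The cartridge is back in the sharpener: it snapped home at about 14 N, the clips held against a light pull of about 5 N, and I released it and handed the job in at about 17 s, with no other object touched.

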